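Nest the balcony cook kit in the saucepan

ROBOT

A 6-joint arm with a two-finger parallel gripper is mounted at the origin on the work surface. World frame = base frame: x ahead of the robot, y to its left, z up, the work surface at z = 0. Lengths are in m, angles in rad, forces in N, time in s.
With the tool pointing down it reaches from about 0.4 to 0.825 m from the base axis. Payload 7 kg.
Tool frame: the origin (TCP) lies midway between the tips of the shut fingers; the grasp point (between the pads) lies 19 mm behind it; z points along the fingers, y is the line along which they close (so a half turn about z gives the same grasp; the last joint's range is limited). The gripper opens to 88 mm and grips with 3 to 60 N. Pads are 19 mm wide; open, the fingers measure 130 mm over their backs; the gripper's body (78 mm by 193 mm) begins 47 mm behind the grasp point.
Start: joints at [-0.976, 0.359, 0.012, 0, -1.224, -0.288], TCP at [0.204, -0.643, 0.194] pointing down, gripper open.
Joint ranges: [-3.07, 3.07], [-1.43, 2.12], [-1.02, 1.25], [-3.03, 1.67], [-3.05, -0], [-3.03, 3.03]. Speed limits (rad/s): [2.39, 2.39, 3.01, 3.14, 3.14, 3.14].

INTERFACE

Orientations are given as a unit quaternion [w, x, y, z].
In Python, from workcell import manip gives the robot as it stands. The module is installed in compiled form; this text tells all that it offers.
- The arm moves only by the tool apply_moves, never from a script. Its argument "motion" is a list of rows, each a list of 3 entries, a list of its own where there are three numbers: the closure, from 0 (fully open) to 1 (shut), then the shift along the tool's x, y, z in m, then the turn about the tool's z in rad. In form: [[gripper, [dx, dy, dz], twist], ...]. A call has 1 to 10 rows; each row shifts and turns the commanded pose from where the row before left it, along the tool's axes as they then stand; what a row does not reach is not made up. A row lasts 1/8 s, in which the tool goes at most 62.5 mm and 10.7 degrees, less where a joint would pass 70% of its speed; a pose out of reach is approached as far as the arm can. A call is refused whole if a number of a shift passes 0.0625 or a number of a turn 0.188, either way. A call with a gripper value outside its range is refused whole. The fingers move at their own pace and stop on an object; "squeeze" is the grip in N (left out, the last holds). Time passes only in rows, so rows that do not move let the fingers close. It gives the time, the measured TCP pose, the force, the opening and the grip force at its end, in the units of the state.
- manip.get_state(): the state, without advancing time (a new reading comes with each control period).
- manip.capture(name): name is "scene" or "top" or "wrist"; returns a dict with "frame" (420x560x3 uint8, red, green, blue), "camera_matrix" (3x3 intrinsics, pixels), "extrinsics" (4x4, takes a point from world to camera coordinates). Camera axes: x right, y down, z forward; pixel columns grow to the right and rows downward; lengths in m; the calibration is good to about 2 mm. A picture is of the moment at which its call begins. There is no depth.
- manip.finish_job(): hands the job in; it is judged then, once.
Trained networks look in a picture, given as the dict that the camera call returned (one of the last four; its "shot" number tells which), for a name from the list of things; names that differ only in an ending like _2 or _b are one class to them, and where a whole thing is asked for, a point or a joint stands for the part that bears it (a point fixed in the world has none). Each returns a list of dicts, best first, with "p" (0 to 1); they miss things now and then, are a little off and sometimes report something else, mostly with a low value. They report only what shows in the picture. A call takes as long as a camera call.
- manip.look_for(picture, query): "rect" ([left, top, right, bottom] in pixels, round what is visible of it).
The state is a dict: "time": time; "joints": joint angles; "qvel": joint speeds; "joint_efforts": joint torques, N m; "ee_pos": TCP position; "eef_rot": TCP orientation; "force": force on the tool from outside, world axes, zero at the start; "wrist_torque": the same for the moment, N m; "width": finger opening in m; "grip_force": force on a finger pad.
Only numpy, scipy, OpenCV 4.12 (cv2) and the standard library are available. Lean on these libraries where they do the work, as an engineer would, in place of code of your own. Each camera call takes 0.05 s, during which the arm holds its last target. There are 200 camera calls.

TASK

Pack the cook kit into the saucepan, one thing at a time and in this order: lay the cork pad flat in the middle of the pan, stand the purple mug squarely on the pad, stand the yellow mug inside the purple mug, and last stand the aluminium canister inside the yellow mug, all upright and let go. Leave the saucepan and the other things on the table standing where they are.

Things in the scene. Friction and masses are not known exactly. Their poses are not given: they have to be found in the camera images.
- cork_pad: Flat round pad of brown cork, 64 mm across, 16 mm thick, loose on the table. Origin: centre of its underside, z up; yaw means nothing.
- purple_mug: Purple plastic mug without handle, the wide short one, standing mouth up: outside 64 mm across at the foot, 69 mm at the rim, 60 mm high; wall 2.5 mm (mouth 64 mm inside, 59 mm at its floor), floor 3 mm thick. About 60 g. Origin: centre of its underside, z up; yaw means nothing.
- yellow_mug: Yellow plastic mug without handle, the slim tall one, standing mouth up: outside 47 mm across at the foot, 51 mm at the rim, 90 mm high; wall 2.5 mm (mouth 46 mm inside, 42 mm at its floor), floor 3 mm thick. About 50 g. Origin: centre of its underside, z up; yaw means nothing.
- canister: Closed slim aluminium canister with a dark band near its top, standing upright: a cylinder 30 mm across, 120 mm high, about 70 g. Origin: centre of its underside, z up; yaw means nothing.
- saucepan: Low steel saucepan, loose on the table, about 0.7 kg: outside 180 mm across and 58 mm high, wall 3 mm (inside 174 mm across), floor 4 mm thick. A short black handle lies along its own +x, out to 193 mm from the centre and up to 50 mm above the table. Origin: centre of its underside.
- jam_jar: Amber glass jar with a white lid, 60 mm across, 66 mm high; a bystander. Origin: centre of its underside, z up; yaw means nothing.
- salt_shaker: Green plastic salt shaker, 42 mm across, 66 mm high; a bystander. Origin: centre of its underside, z up; yaw means nothing.
- egg_cup: Blue ceramic egg cup, 50 mm across, 56 mm high; a bystander. Origin: centre of its underside, z up; yaw means nothing.
- red_tin: Closed round red tin, 61 mm across, 44 mm high; a bystander. Origin: centre of its underside, z up; yaw means nothing.

How it is judged:
By the outcome, as a careful person would: the job done as asked, in the order asked, and still so for the second after the job is handed in, with the robot touching nothing.
It also fails if it takes over 109 s, if anything falls off the work surface, if the arm or the gripper's body presses on something with over 40 N, if the wrist force passes 120 N, or if a joint passes its speed limit or range.

## Working session

There is one attempt and no reset: what is moved stays moved. The work goes in short steps, Python scripts to look and compute and a tool call to move; the robot and the scene stay as the last step left them, time stands still between calls to the robot, and variables do not carry over. Pictures are saved under pics/ and viewed, at most 14 in all, crops included, and the job is handed in when it is done.

Besides the shell and the picture viewer there is one more tool, called as a command line: name --argument value ..., lists and objects as JSON in quotes. apply_moves: Moves the arm, as the interface text tells. Its arguments: {"type":"object","properties":{"motion":{"type":"array","items":{"type":"array"}},"squeeze":{"type":"number"}},"required":["motion"]}

```bash
mkdir -p pics
cat > h.py <<'E'
from workcell import manip
import numpy as np, cv2
def ray(c,u,v):
    K=c["camera_matrix"];T=np.array(c["extrinsics"]);R=T[:3,:3];t=T[:3,3]
    d=R.T@np.linalg.inv(K)@np.array([u,v,1.]);return -R.T@t,d
def onz(c,u,v,z):
    o,d=ray(c,u,v);return (o+d*(z-o[2])/d[2])
def proj(c,P):
    T=np.array(c["extrinsics"]);p=T[:3,:3]@np.array(P)+T[:3,3];q=np.array(c["camera_matrix"])@p;return q[:2]/q[2]
def save(c,n): cv2.imwrite("pics/"+n,c["frame"][:,:,::-1])
E
python3 - <<'E'
from h import *
s=manip.get_state();print({k:np.round(v,3).tolist() for k,v in s.items()})
H=dict(cork_pad=16,purple_mug=60,yellow_mug=90,canister=120,saucepan=58,jam_jar=66,salt_shaker=66,egg_cup=56,red_tin=44)
for n in("scene","top"):
    c=manip.capture(n);save(c,n+"0.png");print(n,"cam",np.round(ray(c,280,210),3).tolist())
    for k,h in H.items():
        for r in manip.look_for(c,k)[:2]:
            b=r["rect"];print(k,round(r["p"],2),np.round(b).tolist(),np.round(onz(c,(b[0]+b[2])/2,(b[1]+b[3])/2,h/2000),3)[:2].tolist())
E
```

```text
{'time': 0.0, 'joints': [-0.976, 0.359, 0.011, -0.0, -1.224, -0.288], 'qvel': [-0.001, -0.0, 0.001, -0.002, 0.0, -0.001], 'joint_efforts': [0.0, -58.272, 29.306, 6.997, 0.007, -0.0], 'ee_pos': [0.204, -0.643, 0.193], 'eef_rot': [-0.0, -0.153, 0.988, 0.001], 'force': [1.625, -0.398, 0.643], 'wrist_torque': [0.027, -0.003, -0.035], 'grip_force': 0.0, 'width': 0.087}
scene cam [[1.031, -0.703, 0.923], [-0.413, 0.56, -0.719]]
cork_pad 0.8 [150.0, 302.0, 182.0, 329.0] [0.484, -0.376]
purple_mug 0.61 [290.0, 127.0, 312.0, 156.0] [0.414, 0.243]
yellow_mug 0.77 [180.0, 223.0, 209.0, 262.0] [0.425, -0.212]
yellow_mug 0.71 [260.0, 194.0, 360.0, 286.0] [0.637, -0.06]
canister 0.61 [195.0, 291.0, 220.0, 336.0] [0.581, -0.344]
canister 0.21 [369.0, 128.0, 394.0, 157.0] [0.616, 0.329]
saucepan 0.65 [258.0, 197.0, 362.0, 284.0] [0.631, -0.049]
jam_jar 0.63 [370.0, 128.0, 395.0, 158.0] [0.608, 0.361]
jam_jar 0.19 [292.0, 127.0, 312.0, 156.0] [0.417, 0.243]
salt_shaker 0.52 [287.0, 128.0, 312.0, 157.0] [0.414, 0.236]
egg_cup 0.84 [339.0, 157.0, 355.0, 182.0] [0.578, 0.214]
top cam [[0.327, -0.013, 0.965], [0.211, -0.005, -0.978]]
cork_pad 0.55 [417.0, 231.0, 440.0, 256.0] [0.475, -0.375]
purple_mug 0.7 [151.0, 234.0, 183.0, 268.0] [0.414, 0.236]
yellow_mug 0.64 [352.0, 246.0, 381.0, 271.0] [0.427, -0.222]
canister 0.61 [411.0, 179.0, 443.0, 204.0] [0.588, -0.354]
saucepan 0.64 [253.0, 112.0, 333.0, 220.0] [0.64, -0.043]
jam_jar 0.69 [108.0, 156.0, 145.0, 183.0] [0.603, 0.357]
salt_shaker 0.54 [101.0, 218.0, 124.0, 238.0] [0.459, 0.37]
egg_cup 0.69 [174.0, 178.0, 197.0, 198.0] [0.568, 0.213]
red_tin 0.76 [354.0, 193.0, 383.0, 221.0] [0.552, -0.228]
```

View pics/top0.png

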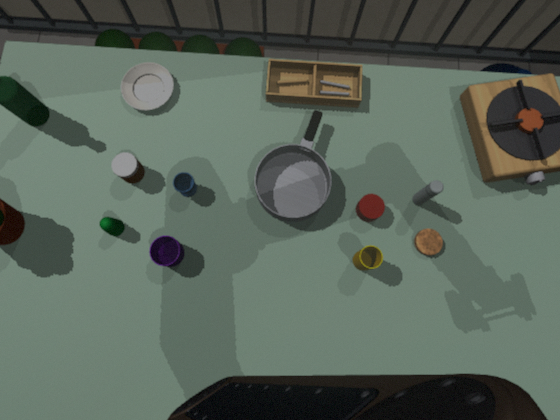

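View pics/scene0.png

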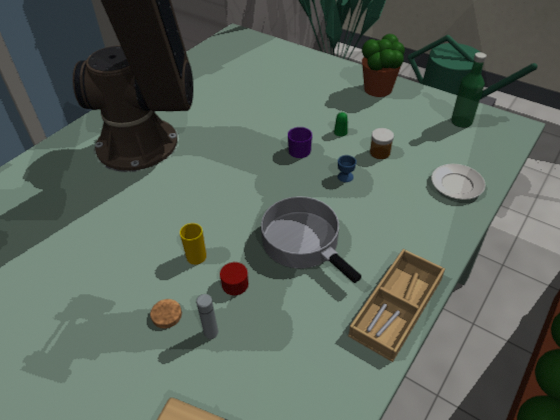

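The two views show the pan at about (293,182) in top, with its handle pointing up and to the right. The pad is at (429,242), the canister at about (433,190), yellow at (369,258) and purple at (167,251), and the networks' rects agree with these. I'll square the tool to the world axes and hover over the pad for a wrist view.

apply_moves --motion '[[0, [0, 0, 0], 0.154], [0, [0, 0, 0], 0.154], [0, [-0.034, 0.0335, 0], 0], [0, [-0.034, 0.0335, 0], 0], [0, [-0.034, 0.0335, 0], 0], [0, [-0.034, 0.0335, 0], 0], [0, [-0.034, 0.0335, 0], 0], [0, [-0.034, 0.0335, 0], 0], [0, [-0.034, 0.0335, 0], 0], [0, [-0.034, 0.0335, 0], 0]]'

```text
time: 2.25
ee_pos: [0.4772, -0.3746, 0.1941]
eef_rot: [0.0, 0.001, 1.0, -0.0]
force: [0.8, -1.5, -0.0]
width: 0.0878
grip_force: 0.0
```

Run:
```python
from h import *
s=manip.get_state();print({k:np.round(s[k],4).tolist() for k in("time","ee_pos","eef_rot","joints")})
H=dict(cork_pad=16,yellow_mug=90,canister=120,red_tin=44)
c=manip.capture("wrist");save(c,"w1.png");print(np.round(ray(c,280,210),3).tolist())
for k,h in H.items():
    for r in manip.look_for(c,k)[:2]:
        b=r["rect"];print(k,round(r["p"],2),np.round(b).tolist(),np.round(onz(c,(b[0]+b[2])/2,(b[1]+b[3])/2,h/2000),3)[:2].tolist())
```

```text
{'time': 2.25, 'ee_pos': [0.4772, -0.3746, 0.1941], 'eef_rot': [0.0002, 0.0006, 1.0, -0.0001], 'joints': [-0.3438, 0.2469, -0.1456, 0.0001, -1.1779, -1.2281]}
[[0.404, -0.374, 0.385], [0.272, 0.007, -0.962]]
cork_pad 0.63 [250.0, 155.0, 307.0, 214.0] [0.481, -0.373]
yellow_mug 0.94 [398.0, 110.0, 498.0, 171.0] [0.432, -0.214]
canister 0.55 [285.0, 257.0, 321.0, 341.0] [0.591, -0.348]
red_tin 0.58 [377.0, 217.0, 439.0, 277.0] [0.548, -0.231]
```

View pics/w1.png

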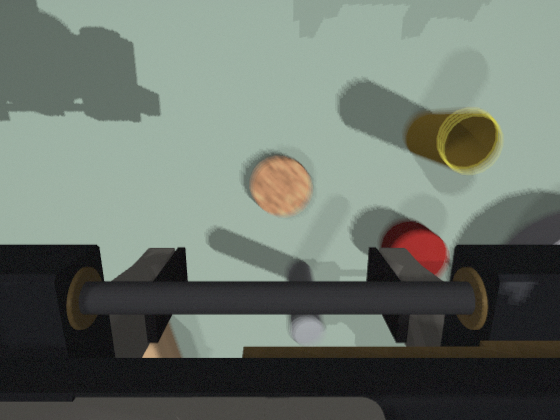

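The wrist view shows the pad at (281,185), the yellow mug at (455,140), the red tin at (415,248) and the canister partly hidden behind the gripper bar. I'll refine these by fitting silhouettes to colour masks.

```bash
cat >> h.py <<'E'
from scipy.optimize import least_squares
a=np.linspace(0,2*np.pi,60)
def sil(c,x,y,prof):   # prof: list of (radius,z)
    P=np.array([proj(c,(x+r*np.cos(t),y+r*np.sin(t),z)) for r,z in prof for t in a])
    return P
def box(P): return np.r_[P.min(0),P.max(0)]
HSV=dict(cork_pad=((4,70,90),(16,255,255)),yellow_mug=((20,150,30),(33,255,255)),purple_mug=((125,110,20),(150,255,255)),red_tin=((0,150,60),(3,255,255)))
PR=dict(cork_pad=[(.032,0),(.032,.016)],yellow_mug=[(.0235,0),(.0255,.09)],purple_mug=[(.032,0),(.0345,.06)],canister=[(.015,0),(.015,.12)],red_tin=[(.0305,0),(.0305,.044)],saucepan=[(.09,.058)])
def find(c,k,z0=0,use=(0,1,2,3)):
    out=[]
    for r in manip.look_for(c,k)[:1]:
        b=np.array(r["rect"]);bb=b.copy()
        if k in HSV:
            m=cv2.inRange(cv2.cvtColor(c["frame"],cv2.COLOR_RGB2HSV),*HSV[k])
            l,t,R,B=[int(v) for v in (b+[-12,-12,12,12]).clip(0,[559,419,559,419])]
            n,_,st,_=cv2.connectedComponentsWithStats(m[t:B,l:R])
            if n>1:
                i=1+st[1:,4].argmax();x,y,w,h=st[i,:4];bb=np.array([l+x,t+y,l+x+w,t+y+h])
        pr=[(q,z+z0) for q,z in PR[k]]
        o=onz(c,(bb[0]+bb[2])/2,(bb[1]+bb[3])/2,z0+np.mean([z for _,z in PR[k]]))
        u=list(use);s=least_squares(lambda p:(box(sil(c,*p,pr))-bb)[u],o[:2])
        print(k,round(r["p"],2),"net",b.round(),"mask",bb.round(),"xy",s.x.round(4),"res",s.fun.round(1))
        out.append(s.x)
    return out[0] if out else None
E
python3 - <<'E'
from h import *
c=manip.capture("wrist");t=manip.capture("top");s=manip.capture("scene")
for k in("cork_pad","yellow_mug"):
    for q in(c,t,s): find(q,k)
for q in(c,t,s): find(q,"canister")
for q in(t,s): find(q,"purple_mug")
for q in(t,s): find(q,"saucepan",use=(0,2,3) if q is s else (0,2,3))
E
```

```text
cork_pad 0.74 net [249. 153. 310. 215.] mask [250 156 309 214] xy [ 0.4808 -0.3733] res [-0.6 -1.4  0.6  1.5]
cork_pad 0.84 net [150. 300. 182. 330.] mask [150 299 181 325] xy [ 0.4774 -0.3694] res [-0.5 -2.2  0.5  2. ]
yellow_mug 0.8 net [399. 112. 500. 171.] mask [404 109 499 169] xy [ 0.4262 -0.2189] res [-1.6 -1.5  1.2  1.7]
yellow_mug 0.7 net [182. 223. 206. 264.] mask [180 223 206 265] xy [ 0.4278 -0.2179] res [-0.7 -0.2  0.7  0.1]
canister 0.59 net [285. 258. 322. 342.] mask [285. 258. 322. 342.] xy [ 0.5831 -0.3524] res [-0.6 -1.6  0.5  1.3]
canister 0.94 net [193. 287. 219. 336.] mask [193. 287. 219. 336.] xy [ 0.5771 -0.3439] res [ 1.8  1.4 -2.  -1.3]
purple_mug 0.6 net [256. 109. 331. 222.] mask [256. 109. 331. 222.] xy [ 0.6391 -0.0415] res [ 23.3  39.1 -23.3 -39.7]
purple_mug 0.78 net [289. 127. 315. 157.] mask [288 128 312 158] xy [0.4145 0.2357] res [-0.5 -0.9  0.5  0.8]
saucepan 0.93 net [255. 108. 331. 220.] mask [255. 108. 331. 220.] xy [ 0.5907 -0.0437] res [-0.3  0.3 -0. ]
saucepan 0.93 net [257. 194. 362. 286.] mask [257. 194. 362. 286.] xy [ 0.6634 -0.1003] res [ 11.2 -11.1   1.4]
```

apply_moves --motion '[[0, [-0.0035, 0.0013, 0.04], 0], [0, [0, 0, 0.04], 0], [0, [0, 0, 0.04], 0], [0, [0, 0, 0.04], 0], [0, [0, 0, 0.02], 0], [0, [0, 0, 0.01], 0], [1, [0, 0, 0], 0], [1, [0, 0, 0], 0], [1, [0, 0, 0], 0], [1, [0, 0, 0], 0]]' --squeeze 15

```text
time: 4.55
ee_pos: [0.48, -0.3746, 0.0046]
eef_rot: [0.001, 0.001, 1.0, -0.0]
force: [-0.8, 0.4, -0.2]
width: 0.0531
grip_force: 0.0
```

Run:
```python
from h import *
s=manip.get_state();print(s["width"],s["grip_force"],s["ee_pos"])
c=manip.capture("wrist");save(c,"w2.png");find(c,"cork_pad")
s=manip.get_state();print(s["width"],s["grip_force"],s["ee_pos"])
```

```text
0.05313345746598678 0.0 [ 0.48002739 -0.37464111  0.0045856 ]
0.04552872582978045 0.0 [ 0.47983377 -0.37458752  0.00428496]
```

View pics/w2.png

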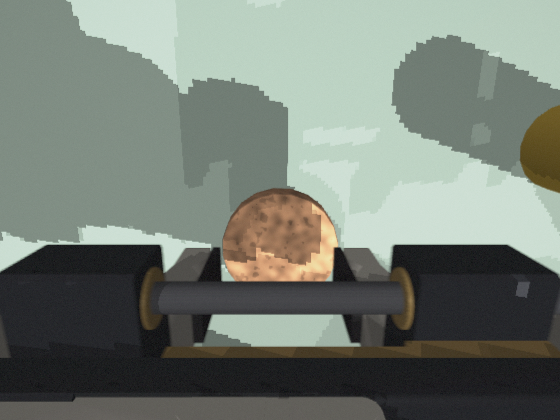

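The wrist view shows the pad at about (280,240), radius about 58 px, apparently ahead of the finger line with the fingers still closing. I'll work out where it is.

Run:
```python
from h import *
c=manip.capture("wrist")
m=cv2.inRange(cv2.cvtColor(c["frame"],cv2.COLOR_RGB2HSV),*HSV["cork_pad"]);m[300:]=0;m[:,:150]=0;m[:,400:]=0
n,_,st,_=cv2.connectedComponentsWithStats(m);i=1+st[1:,4].argmax();print(st[i])
x,y,w,h=st[i,:4]
b=np.array([x,y,x+w,y+h])
r=least_squares(lambda p:(box(sil(c,*p,PR["cork_pad"]))-b)[[0,1,2]],[.48,-.37]);print(r.x,r.fun)
T=np.array(manip.get_state()["ee_pos"]);print(T,manip.get_state()["width"],"tcp px",proj(c,T),"pads",[proj(c,T+[0,d,.0]) for d in(-.025,.025)])
save(c,"w3.png")
q=manip.capture("top");save(q,"t3.png");find(q,"cork_pad")
```

```text
[ 223  189  113   93 7553]
[ 0.48121837 -0.37335607] [-2.35291554  0.22389894  2.34928563]
[ 0.47979758 -0.37453787  0.0041557 ] 0.04091662626848124 tcp px [277.3034025 242.6946898] pads [array([233.86802576, 242.73885806]), array([320.76560047, 242.65049427])]
```

View pics/w3.png

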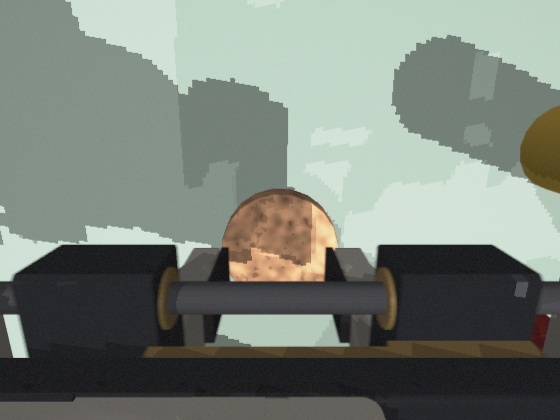

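The pad hasn't moved (0.481, -0.373), and the fingertips at about (228,250) and (332,250) are drawn over it. So they closed above the pad, because partly open tips sit higher than the shut-finger TCP. I'll reopen to just over 64 mm and feel my way down.

apply_moves --motion '[[0.17, [0, 0, 0], 0], [0.17, [0, 0, 0], 0], [0.17, [0, 0, 0], 0], [0.17, [0, 0, 0], 0], [0.17, [0, 0.001, 0.003], 0], [0.17, [0, 0, 0.003], 0], [0.17, [0, 0, 0], 0]]'

```text
time: 5.68
ee_pos: [0.4794, -0.3734, -0.0026]
eef_rot: [-0.0, 0.001, 1.0, 0.0]
force: [-0.2, 0.7, 0.2]
width: 0.0728
grip_force: 0.0
```

Run:
```python
from h import *
c=manip.capture("wrist");cv2.imwrite("pics/w4.png",cv2.resize(c["frame"][170:370,130:430,::-1],None,fx=2.5,fy=2.5))
```

```text
(no output)
```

View pics/w4.png

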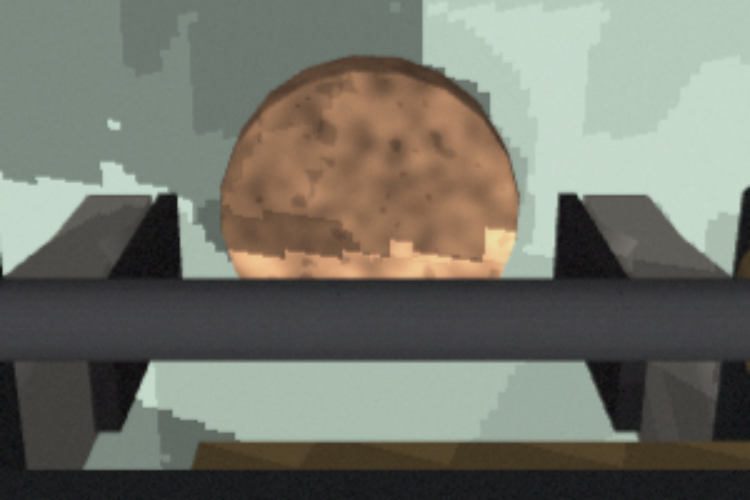

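The pad is centred between the fingers (crop columns 180 to 555, pad 222 to 518), and there is no contact at TCP z = -0.003, so the tips do ride higher when open. I'll go down further.

apply_moves --motion '[[0.17, [-0.001, 0, 0.002], 0], [0.17, [0, 0, 0.002], 0], [0.17, [0, 0, 0.001], 0], [0.17, [0, 0, 0], 0]]'

```text
time: 6.22
ee_pos: [0.4806, -0.3735, -0.0073]
eef_rot: [-0.0, 0.001, 1.0, 0.0]
force: [0.5, 0.6, -0.2]
width: 0.0725
grip_force: 0.0
```

apply_moves --motion '[[0.17, [0, 0, 0.001], 0], [0.17, [0, 0, 0.001], 0], [0.17, [0, 0, 0.001], 0], [0.17, [0, 0, 0], 0]]'

```text
time: 6.72
ee_pos: [0.4806, -0.3735, -0.0103]
eef_rot: [-0.0, 0.001, 1.0, 0.0]
force: [0.2, 0.2, -0.8]
width: 0.0726
grip_force: 0.0
```

apply_moves --motion '[[0.25, [0, 0, 0], 0], [0.25, [0, 0, 0], 0], [1, [0, 0, 0], 0], [1, [0, 0, 0], 0], [1, [0, 0, 0], 0]]' --squeeze 15

```text
time: 7.35
ee_pos: [0.4807, -0.3735, -0.0101]
eef_rot: [0.0, 0.001, 1.0, -0.0]
force: [-0.5, 0.6, 0.5]
width: 0.0413
grip_force: 0.0
```

Run:
```python
from h import *
c=manip.capture("wrist");s=manip.get_state();T=np.array(s["ee_pos"]);w=s["width"];print(T,w,s["joints"])
print(c["camera_matrix"][0,0]);cam=ray(c,280,210)[0];print(cam-T)
for dx in(-.0095,.0095):
  for z in(0,.01,.019,.03,.04,.06): print(dx,z,proj(c,T+[dx,-w/2,z]).round(),proj(c,T+[dx,w/2,z]).round())
cv2.imwrite("pics/w5.png",cv2.resize(c["frame"][170:370,130:430,::-1],None,fx=2.5,fy=2.5))
```

```text
[ 0.48063363 -0.37349689 -0.01013718] 0.037172109735258536 [-3.40044445e-01  4.50934847e-01 -3.71292094e-01  1.84320027e-05
 -7.48622392e-01 -1.23196431e+00]
353.56759976470477
[-7.33313441e-02  1.33846400e-04  1.90630523e-01]
-0.0095 0 [245. 227.] [310. 227.]
-0.0095 0.01 [243. 233.] [312. 233.]
-0.0095 0.019 [241. 239.] [313. 239.]
-0.0095 0.03 [239. 247.] [315. 247.]
-0.0095 0.04 [237. 255.] [318. 255.]
-0.0095 0.06 [231. 274.] [323. 274.]
0.0095 0 [245. 258.] [309. 258.]
0.0095 0.01 [244. 265.] [311. 265.]
0.0095 0.019 [242. 273.] [312. 272.]
0.0095 0.03 [240. 282.] [314. 282.]
0.0095 0.04 [238. 292.] [317. 292.]
0.0095 0.06 [233. 316.] [322. 316.]
```

View pics/w5.png

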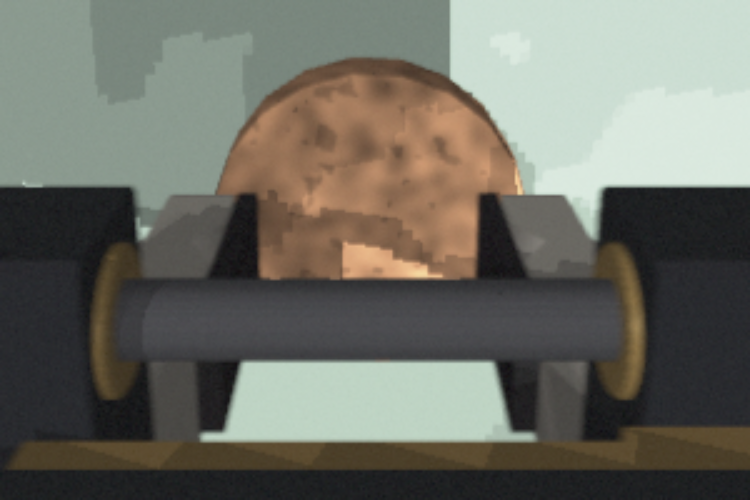

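The front fingertip corners show at crop (258,195) and (478,195), which triangulates to about 30 mm above the stated TCP, so the tips are still over the pad. I'll open and probe down while watching the force.

apply_moves --motion '[[0.15, [0, 0, 0], 0], [0.15, [0, 0, 0], 0], [0.15, [0, 0, 0], 0], [0.15, [0, 0, 0.003], 0], [0.15, [0, 0, 0.003], 0], [0.15, [0, 0, 0], 0]]'

```text
time: 8.15
ee_pos: [0.4804, -0.3734, -0.0166]
eef_rot: [-0.0, 0.001, 1.0, 0.0]
force: [-0.2, 0.2, 0.2]
width: 0.0743
grip_force: 0.0
```

apply_moves --motion '[[0.15, [0, 0, 0.002], 0], [0.15, [0, 0, 0.002], 0], [0.15, [0, 0, 0.002], 0], [0.15, [0, 0, 0], 0]]'

```text
time: 8.65
ee_pos: [0.4805, -0.3734, -0.0223]
eef_rot: [-0.0, 0.001, 1.0, 0.0]
force: [0.7, -0.0, -0.8]
width: 0.0738
grip_force: 0.0
```

apply_moves --motion '[[1, [0, 0, 0], 0], [1, [0, 0, 0], 0], [1, [0, 0, 0], 0]]' --squeeze 15

```text
time: 9.02
ee_pos: [0.4807, -0.3735, -0.0221]
eef_rot: [0.0, 0.001, 1.0, -0.0]
force: [0.2, 1.4, 0.7]
width: 0.063
grip_force: 15.0
```

Gripped at width 0.063 and 15 N. The underside sits 22 mm above the reported TCP (offset about 30 mm tip to TCP). I'll lift and carry towards the pan.

apply_moves --motion '[[1, [0, 0, -0.04], 0], [1, [0, 0, -0.05], 0], [1, [0, 0, -0.05], 0], [1, [0, 0, -0.05], 0], [1, [-0.03, 0.036, -0.01], 0], [1, [-0.03, 0.036, 0], 0], [1, [-0.03, 0.036, 0], 0], [1, [-0.03, 0.036, 0], 0], [1, [-0.03, 0.036, 0], 0], [1, [-0.03, 0.036, 0], 0]]'

```text
time: 10.28
ee_pos: [0.6616, -0.1564, 0.1779]
eef_rot: [-0.0, 0.001, 1.0, 0.0]
force: [0.1, -0.5, -0.3]
width: 0.063
grip_force: 15.0
```

```bash
sed -i 's/saucepan=\[(.09,.058)\]/saucepan=[(.09,0),(.09,.058)]/' h.py
python3 - <<'E'
from h import *
t=manip.capture("top");s=manip.capture("scene");c=manip.capture("wrist")
P=[find(t,"saucepan",use=(0,2,3)),find(s,"saucepan",use=(0,1))]
im=[]
for q,p in zip((t,s),P):
    f=np.ascontiguousarray(q["frame"][:,:,::-1])
    for xx,col in((p,(0,0,255)),((P[0]+P[1])/2,(255,0,0))):
        for r,z in((.09,.058),(.087,.004)):
            cv2.polylines(f,[np.array([proj(q,(xx[0]+r*np.cos(t_),xx[1]+r*np.sin(t_),z)) for t_ in a]).astype(np.int32)],True,col,1)
    u,v=proj(q,(*p,.03)).astype(int);im.append(cv2.resize(f[max(v-75,0):max(v-75,0)+150,u-100:u+100],(400,300)))
im.append(cv2.resize(c["frame"][:,:,::-1],(400,300)))
cv2.imwrite("pics/p6.png",np.vstack([np.hstack(im[:2]),np.hstack([im[2],im[2]*0])]))
print(manip.get_state()["width"],manip.get_state()["ee_pos"])
E
```

```text
saucepan 0.88 net [307. 119. 333. 217.] mask [307. 119. 333. 217.] xy [ 0.6172 -0.1042] res [-26.6  25.1  -1.1]
saucepan 0.63 net [258. 197. 363. 285.] mask [258. 197. 363. 285.] xy [ 0.5935 -0.0454] res [0. 0.]
0.06364255011778785 [ 0.66060464 -0.15751702  0.17749974]
```

View pics/p6.png

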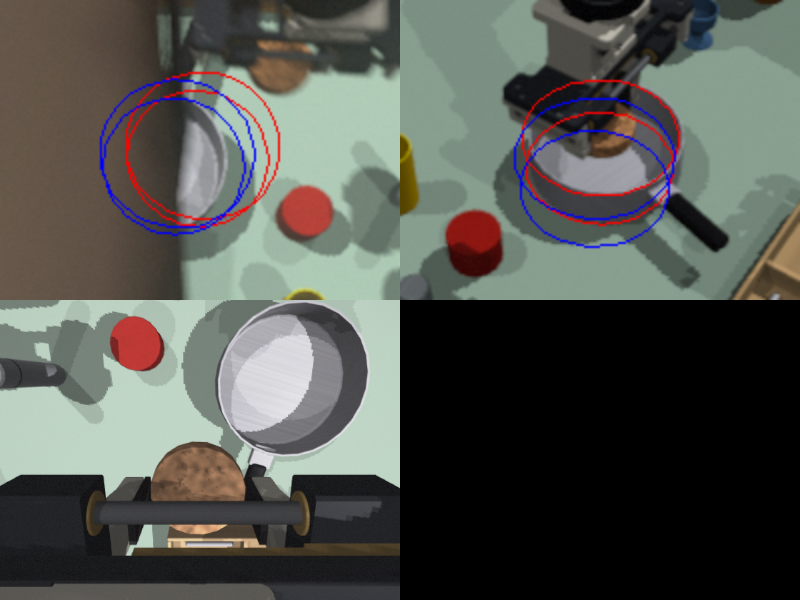

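The wrist view shows the whole pan rim at (305 to 515, 2 to 217) in full-size pixels. The network rects in the other two views are blocked by the arm. I'll fit the rim circle by image gradients in the wrist view and the initial unobstructed views.

```bash
cat >> h.py <<'E'
def rimfit(c,g0,R=(.09,.087),z=.058,span=.02,frame=None,lim=420):
    f=cv2.GaussianBlur(cv2.cvtColor(c["frame"] if frame is None else frame,cv2.COLOR_RGB2GRAY),(0,0),1.2).astype(np.float32)
    G=np.hypot(cv2.Sobel(f,5,1,0),cv2.Sobel(f,5,0,1));best=None
    for st in(.002,.0005):
        n=int((span if best is None else .003)/st);b0=best[1:] if best else g0;best=None
        for x in b0[0]+st*np.arange(-n,n+1):
            for y in b0[1]+st*np.arange(-n,n+1):
                P=np.vstack([sil(c,x,y,[(r,z)]) for r in R]).astype(np.float32)
                v=cv2.remap(G,P[:,0].copy(),P[:,1].copy(),1).ravel()
                v=v[(P[:,1]<lim)]
                sc=np.minimum(v,150).mean()
                if best is None or sc>best[0]: best=(sc,x,y)
    return np.round(best,4)
E
python3 - <<'E'
from h import *
w=manip.capture("wrist");t=manip.capture("top");s=manip.capture("scene")
L=lambda n:cv2.imread("pics/"+n)[:,:,::-1].copy()
A=rimfit(w,(.635,-.045),lim=225);print(A);T=rimfit(t,(.635,-.045),frame=L("top0.png"));print(T);S=rimfit(s,(.635,-.045),frame=L("scene0.png"));print(S)
im=[]
for q,f,p in((w,w["frame"],A),(t,L("top0.png"),T),(s,L("scene0.png"),S)):
    f=np.ascontiguousarray(f[:,:,::-1])
    cv2.polylines(f,[sil(q,p[1],p[2],[(.09,.058)]).astype(np.int32)],True,(0,0,255),1)
    u,v=proj(q,(p[1],p[2],.03)).astype(int);v0=max(v-110,0);u0=max(u-130,0);im.append(f[v0:v0+220,u0:u0+240])
    print(im[-1].shape)
h=min(i.shape[0] for i in im);cv2.imwrite("pics/p7.png",np.hstack([i[:h] for i in im]))
E
```

```text
[35.9932  0.629  -0.046 ]
[35.9451  0.612  -0.056 ]
[ 5.18642e+01  6.12000e-01 -4.00000e-02]
(220, 240, 3)
(220, 240, 3)
(220, 240, 3)
```

View pics/p7.png

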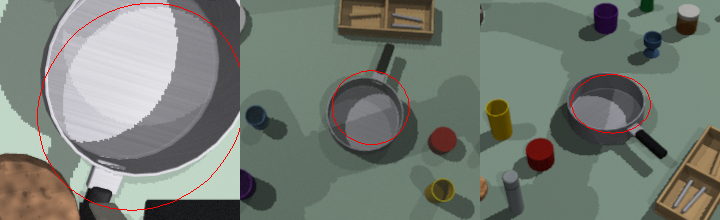

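The red circle is off the rim because the search hit its bounds (my start included the handle). I'll refit from a better start.

Run:
```python
from h import *
w=manip.capture("wrist");t=manip.capture("top");s=manip.capture("scene")
L=lambda n:cv2.imread("pics/"+n)[:,:,::-1].copy()
g=(.605,-.048)
A=rimfit(w,g,lim=225,span=.03);print(A);T=rimfit(t,g,frame=L("top0.png"),span=.03);print(T);S=rimfit(s,g,frame=L("scene0.png"),span=.03);print(S)
im=[]
for q,f,p in((w,w["frame"],A),(t,L("top0.png"),T),(s,L("scene0.png"),S)):
    f=np.ascontiguousarray(f[:,:,::-1])
    cv2.polylines(f,[sil(q,p[1],p[2],[(.09,.058)]).astype(np.int32)],True,(0,0,255),1)
    u,v=proj(q,(p[1],p[2],.03)).astype(int);v0=max(v-110,0);u0=max(u-130,0);im.append(f[v0:v0+220,u0:u0+240])
cv2.imwrite("pics/p8.png",np.hstack(im))
```

```text
[ 1.042108e+02  5.960000e-01 -4.400000e-02]
[ 8.74265e+01  5.95500e-01 -4.30000e-02]
[ 1.105225e+02  5.965000e-01 -4.150000e-02]
```

View pics/p8.png

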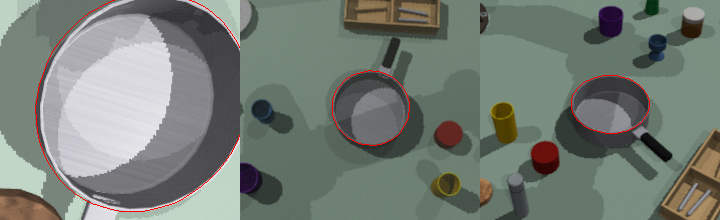

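All three fits agree, and the circle sits on the rim: the pan centre is (0.596, -0.043). Moving over it and lowering.

apply_moves --motion '[[1, [0.0215, 0.038, 0], 0], [1, [0.0215, 0.038, 0], 0], [1, [0.0216, 0.0385, 0], 0], [1, [0, 0, 0], 0], [1, [0, 0, 0.04], 0], [1, [0, 0, 0.04], 0], [1, [0, 0, 0.04], 0], [1, [0, 0, 0.038], 0], [1, [0, 0, 0], 0]]'

```text
time: 11.95
ee_pos: [0.5943, -0.0444, 0.0172]
eef_rot: [-0.003, 0.001, 1.0, -0.001]
force: [0.3, 0.2, 1.0]
width: 0.063
grip_force: 15.0
```

apply_moves --motion '[[1, [-0.0015, 0.0012, 0.008], 0], [1, [0, 0, 0.008], 0], [1, [0, 0, 0.004], 0], [1, [0, 0, 0.003], 0], [1, [0, 0, 0], 0]]'

```text
time: 12.58
ee_pos: [0.5979, -0.0419, -0.0031]
eef_rot: [-0.0, 0.001, 1.0, -0.0]
force: [-0.6, -0.3, 0.6]
width: 0.0633
grip_force: 15.0
```

apply_moves --motion '[[1, [0.0018, -0.001, 0.004], 0], [1, [0, 0, 0.004], 0], [1, [0, 0, 0.002], 0], [1, [0, 0, 0.002], 0], [1, [0, 0, 0], 0], [1, [0, 0, 0], 0]]'

```text
time: 13.32
ee_pos: [0.5963, -0.0429, -0.0151]
eef_rot: [0.0, 0.001, 1.0, -0.0]
force: [-0.1, 0.6, 0.5]
width: 0.0635
grip_force: 15.0
```

apply_moves --motion '[[1, [0, 0, 0.002], 0], [1, [0, 0, 0.0005], 0], [1, [0, 0, 0], 0], [0.15, [0, 0, 0], 0], [0.15, [0, 0, 0], 0], [0.15, [0, 0, 0], 0], [0.15, [0, 0, -0.02], 0], [0.15, [0, 0, -0.04], 0], [0.15, [0, 0, -0.05], 0], [0.15, [0, 0, -0.05], 0]]'

```text
time: 14.58
ee_pos: [0.5959, -0.043, 0.1439]
eef_rot: [-0.0, 0.001, 1.0, -0.0]
force: [1.5, 0.3, -0.5]
width: 0.0744
grip_force: 0.0
```

apply_moves --motion '[[0, [0.0302, 0.0464, 0], 0], [0, [0.0302, 0.0464, 0], 0], [0, [0.0302, 0.0464, 0], 0], [0, [0.0302, 0.0464, 0], 0], [0, [0.0302, 0.0464, 0], 0], [0, [0.0302, 0.0464, 0], 0], [0, [0, 0, 0], 0]]'

```text
time: 15.45
ee_pos: [0.4138, 0.2385, 0.1428]
eef_rot: [0.0, -0.002, 1.0, 0.001]
force: [-0.3, 0.5, -0.1]
width: 0.0876
grip_force: 0.0
```

Run:
```python
from h import *
w=manip.capture("wrist");t=manip.capture("top");s=manip.capture("scene")
print("pad");[print(rimfit(q,(.596,-.043),(.032,),.020,.02)) for q in(t,s)]
print("pan");[print(rimfit(q,(.596,-.043),span=.01)) for q in(t,s)]
print("purple");[print(rimfit(q,(.4145,.236),(.0345,.032),.06,.02)) for q in(w,s,t)]
L=lambda n:cv2.imread("pics/"+n)[:,:,::-1].copy()
print("yellow");[print(rimfit(q,(.427,-.218),(.0255,.023),.09,.016)) for q in(t,s)]
print("can");[print(rimfit(q,(.582,-.350),(.015,),.12,.016)) for q in(t,s)]
print(manip.get_state()["ee_pos"])
cv2.imwrite("pics/a9.png",np.hstack([w["frame"][:,100:460,::-1],cv2.resize(s["frame"][180:300,230:390,::-1],(430,420))]))
```

```text
pad
[ 6.34822e+01  5.87500e-01 -5.45000e-02]
[ 8.64634e+01  5.94500e-01 -3.95000e-02]
pan
[ 8.88345e+01  5.95000e-01 -4.25000e-02]
[ 1.19077e+02  5.97000e-01 -4.15000e-02]
purple
[119.0536   0.412    0.235 ]
[108.8961   0.414    0.234 ]
[62.1239  0.4095  0.22  ]
yellow
[79.2043  0.4245 -0.22  ]
[94.6554  0.4285 -0.22  ]
can
[85.6183  0.57   -0.332 ]
[95.9287  0.587  -0.351 ]
[0.41524152 0.23553097 0.14238967]
```

View pics/a9.png

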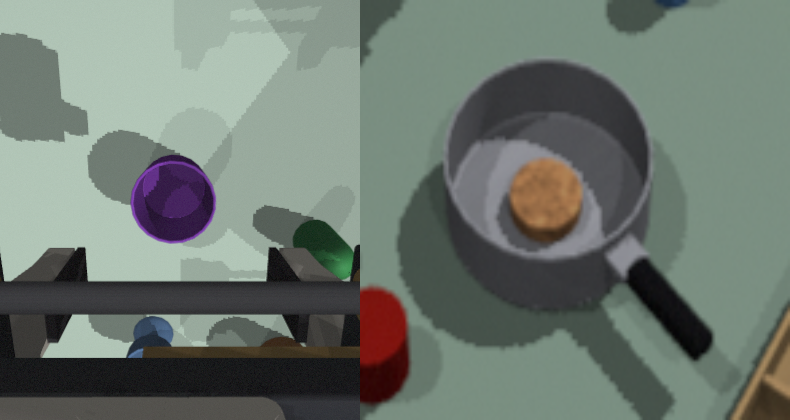

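The pad lies flat in the middle of the pan (crop (545,195)). The purple mug's rim is centred between the fingers at crop (173,200), about (0.413, 0.2345).

apply_moves --motion '[[0, [0.002, -0.001, 0.03], 0], [0, [0, 0, 0.03], 0], [0, [0, 0, 0.03], 0], [0, [0, 0, 0.03], 0], [0, [0, 0, 0.02], 0], [0, [0, 0, 0.015], 0], [0, [0, 0, 0], 0]]'

```text
time: 16.48
ee_pos: [0.4133, 0.2328, -0.0137]
eef_rot: [-0.001, 0.002, 1.0, -0.001]
force: [0.3, 0.1, -0.6]
width: 0.0875
grip_force: 0.0
```

apply_moves --motion '[[1, [0, 0, 0], 0], [1, [0, 0, 0], 0], [1, [0, 0, 0], 0], [1, [0, 0, 0], 0]]' --squeeze 12

```text
time: 16.98
ee_pos: [0.4137, 0.235, -0.012]
eef_rot: [0.0, 0.0, 1.0, 0.0]
force: [0.6, -2.1, 6.8]
width: 0.0668
grip_force: 11.9
```

apply_moves --motion '[[1, [0, 0, -0.03], 0], [1, [0, 0, -0.06], 0], [1, [0, 0, -0.06], 0], [1, [-0.03, -0.046, 0], 0], [1, [-0.03, -0.046, 0], 0], [1, [-0.03, -0.046, 0], 0], [1, [-0.03, -0.046, 0], 0], [1, [-0.03, -0.046, 0], 0], [1, [-0.032, -0.0475, 0], 0], [1, [0, 0, 0], 0]]'

```text
time: 18.23
ee_pos: [0.5959, -0.0461, 0.1363]
eef_rot: [-0.001, 0.003, 1.0, -0.0]
force: [-0.9, 0.4, -1.2]
width: 0.0672
grip_force: 11.9
```

Run:
```python
from h import *
w=manip.capture("wrist");s=manip.capture("scene")
st=manip.get_state();T=st["ee_pos"];print(T,st["width"],st["grip_force"],st["force"])
zb=T[2]+.0125;print("rim w",rimfit(w,T[:2],(.0345,.032),zb+.06,.012,lim=275),"rim s",rimfit(s,T[:2],(.0345,.032),zb+.06,.012))
cv2.imwrite("pics/a10.png",np.hstack([w["frame"][:,100:460,::-1],cv2.resize(s["frame"][120:300,230:410,::-1],(420,420))]))
```

```text
[ 0.5943884  -0.04358088  0.13655895] 0.06709342768211671 11.930811707679823 [ 0.13322545  0.50847267 -1.39629184]
rim w [ 5.67553e+01  5.83900e-01 -4.61000e-02] rim s [ 7.06335e+01  5.99400e-01 -4.51000e-02]
```

View pics/a10.png

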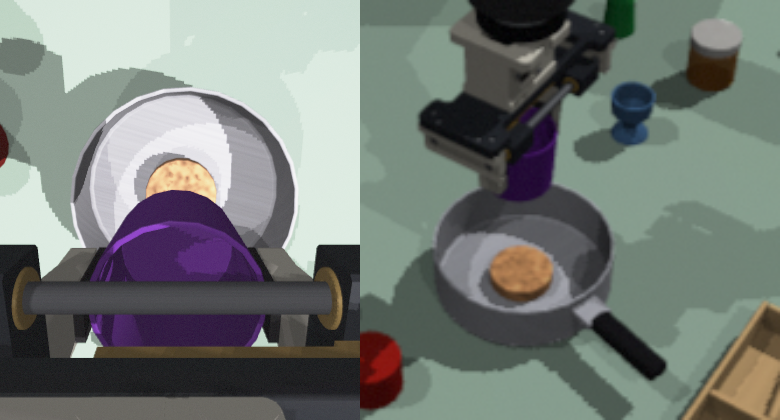

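The mug hangs upright over the pad (pad at crop (181,178), mug column about 182). Lowering.

apply_moves --motion '[[1, [-0.0018, 0.001, 0.03], 0], [1, [0, 0, 0.03], 0], [1, [0, 0, 0.03], 0], [1, [0, 0, 0.02], 0], [1, [0, 0, 0.006], 0], [1, [0, 0, 0.004], 0], [1, [0, 0, 0], 0], [1, [0, 0, 0], 0]]'

```text
time: 19.32
ee_pos: [0.5972, -0.0419, 0.0182]
eef_rot: [0.001, 0.001, 1.0, 0.0]
force: [0.7, 0.0, -0.8]
width: 0.0672
grip_force: 11.9
```

apply_moves --motion '[[1, [0.0007, -0.0007, 0.003], 0], [1, [0, 0, 0.003], 0], [1, [0, 0, 0.002], 0], [1, [0, 0, 0.001], 0], [1, [0, 0, 0], 0], [1, [0, 0, 0], 0]]'

```text
time: 20.08
ee_pos: [0.5961, -0.0428, 0.0084]
eef_rot: [0.0, 0.001, 1.0, -0.0]
force: [-0.6, 0.0, 0.6]
width: 0.0673
grip_force: 11.9
```

apply_moves --motion '[[1, [0, 0, 0.001], 0], [1, [0, 0, 0], 0], [0, [0, 0, 0], 0], [0, [0, 0, 0], 0], [0, [0, 0, 0], 0], [0, [0, 0, -0.02], 0], [0, [0, 0, -0.04], 0], [0, [0, 0, -0.05], 0], [0, [0, 0, -0.05], 0], [0, [0, 0, 0], 0]]'

```text
time: 21.32
ee_pos: [0.5988, -0.0425, 0.1721]
eef_rot: [0.004, 0.0, 1.0, 0.0]
force: [-0.1, 0.2, -1.5]
width: 0.0876
grip_force: 0.0
```

apply_moves --motion '[[0, [0.034, -0.0354, 0], 0], [0, [0.034, -0.0354, 0], 0], [0, [0.034, -0.0354, 0], 0], [0, [0.034, -0.0354, 0], 0], [0, [0.034, -0.0354, 0], 0], [0, [0, 0, 0], 0], [0, [0, 0, 0], 0]]'

```text
time: 22.2
ee_pos: [0.4259, -0.2196, 0.1671]
eef_rot: [-0.0, 0.001, 1.0, 0.0]
force: [0.6, 0.8, 0.6]
width: 0.0877
grip_force: 0.0
```

Run:
```python
from h import *
w=manip.capture("wrist");s=manip.capture("scene");t=manip.capture("top")
st=manip.get_state();print(st["ee_pos"])
print("purple",[rimfit(q,(.596,-.043),(.0345,.032),.08,.012) for q in(s,t)],"pan",[rimfit(q,(.596,-.043),span=.008) for q in(s,t)])
print("yellow",[rimfit(q,(.427,-.2195),(.0255,.023),.09,.012,lim=250) for q in(w,s)])
cv2.imwrite("pics/a11.png",np.hstack([w["frame"][:,100:460,::-1],cv2.resize(s["frame"][170:310,230:370,::-1],(420,420))]))
```

```text
[ 0.42645842 -0.2189651   0.16707659]
purple [array([ 6.78876e+01,  5.95000e-01, -4.45000e-02]), array([ 4.1462,  0.5845, -0.04  ])] pan [array([ 1.125486e+02,  5.960000e-01, -4.150000e-02]), array([ 4.0184,  0.6025, -0.0455])]
yellow [array([111.3256,   0.4265,  -0.219 ]), array([96.7152,  0.4285, -0.22  ])]
```

View pics/a11.png

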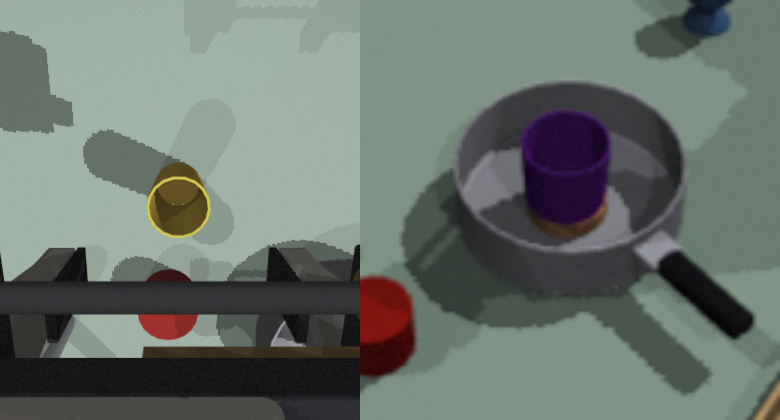

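The purple mug stands squarely on the pad, and the yellow mug is centred under the gripper at (0.4265, -0.219). Grasping it high, near the rim.

apply_moves --motion '[[0, [0, 0, 0.04], 0], [0, [0, 0, 0.04], 0], [0, [0, 0, 0.03], 0], [0, [0, 0, 0.02], 0], [0, [0, 0, 0], 0], [1, [0, 0, 0], 0], [1, [0, 0, 0], 0], [1, [0, 0, 0], 0], [1, [0, 0, 0], 0], [1, [0, 0, 0], 0]]' --squeeze 12

```text
time: 23.6
ee_pos: [0.4262, -0.2195, 0.0377]
eef_rot: [0.0, 0.001, 1.0, 0.0]
force: [0.2, 1.2, 3.1]
width: 0.0508
grip_force: 12.0
```

apply_moves --motion '[[1, [0, 0, -0.03], 0], [1, [0, 0, -0.05], 0], [1, [0, 0, -0.05], 0], [1, [-0.0338, 0.0353, 0], 0], [1, [-0.0338, 0.0353, 0], 0], [1, [-0.0338, 0.0353, 0], 0], [1, [-0.0338, 0.0353, 0], 0], [1, [-0.0338, 0.0353, 0], 0], [1, [0, 0, 0], 0], [1, [0, 0, 0], 0]]'

```text
time: 24.85
ee_pos: [0.5945, -0.0432, 0.1667]
eef_rot: [-0.001, 0.0, 1.0, -0.0]
force: [-0.8, -0.2, -0.3]
width: 0.0513
grip_force: 12.0
```

Run:
```python
from h import *
w=manip.capture("wrist");s=manip.capture("scene")
st=manip.get_state();T=st["ee_pos"];print(T,st["width"],st["grip_force"])
for q in(w,s):
    hsv=cv2.cvtColor(q["frame"],cv2.COLOR_RGB2HSV)
    for k in("yellow_mug","purple_mug"):
        m=cv2.inRange(hsv,*HSV[k]);n,_,S,_=cv2.connectedComponentsWithStats(m);i=1+S[1:,4].argmax();b=S[i];print(k,b)
print("purple s",rimfit(s,(.596,-.043),(.0345,.032),.08,.012),"w",rimfit(w,(.596,-.043),(.0345,.032),.08,.012,lim=240))
zr=T[2]-.0372+.09;print("model yellow foot w",box(sil(w,*T[:2],[(.0235,zr-.09)])),"s",box(sil(s,*T[:2],[(.0235,zr-.09)])))
print("yellow rim s",rimfit(s,T[:2],(.0255,),zr,.008))
```

```text
[ 0.59435015 -0.04383403  0.16731632] 0.051078295826951246 11.999867325648665
yellow_mug [ 219  190  116   91 7384]
purple_mug [ 236  156   83   65 2671]
yellow_mug [288 166  23  43 653]
purple_mug [283 208  30  37 901]
purple s [ 7.23505e+01  5.96500e-01 -4.65000e-02] w [ 9.71486e+01  5.91000e-01 -4.40000e-02]
model yellow foot w [241.54163823 189.12537909 311.22133625 255.49922751] s [287.29492932 194.58530635 308.64971139 209.70104212]
yellow rim s [ 6.96013e+01  5.92400e-01 -3.28000e-02]
```

Run:
```python
from h import *
w=manip.capture("wrist");s=manip.capture("scene")
pr=[(.032,.02),(.0345,.08)]
for q,b,u in((w,[236,156,319,221],[0,1,2]),(s,[283,208,313,245],[0,2,3])):
    r=least_squares(lambda p:(box(sil(q,*p,pr))-b)[u],[.596,-.043]);print(r.x.round(4),r.fun.round(1))
```

```text
[ 0.5948 -0.0437] [-0.9  0.1  0.9]
[ 0.5938 -0.0425] [-0.2  0.2 -0. ]
```

Yellow (0.5944, -0.0438) is over purple (0.5945, -0.0433). Lowering.

apply_moves --motion '[[1, [0, 0, 0.03], 0], [1, [0, 0, 0.03], 0], [1, [0, 0, 0.02], 0], [1, [0, 0, 0.01], 0], [1, [0, 0, 0.008], 0], [1, [0, 0, 0], 0], [1, [0, 0, 0], 0]]'

```text
time: 25.92
ee_pos: [0.5955, -0.0432, 0.0701]
eef_rot: [0.001, 0.001, 1.0, 0.0]
force: [0.5, 0.3, -0.5]
width: 0.0511
grip_force: 12.0
```

apply_moves --motion '[[1, [0, 0, 0.004], 0], [1, [0, 0, 0.003], 0], [1, [0, 0, 0.001], 0], [1, [0, 0, 0], 0], [1, [0, 0, 0], 0]]'

```text
time: 26.55
ee_pos: [0.5951, -0.0432, 0.0614]
eef_rot: [0.0, 0.001, 1.0, -0.0]
force: [-0.6, -0.6, -1.2]
width: 0.0508
grip_force: 12.0
```

apply_moves --motion '[[1, [0, 0, 0.001], 0], [1, [0, 0, 0], 0], [0.2, [0, 0, 0], 0], [0.2, [0, 0, 0], 0], [0.2, [0, 0, 0], 0], [0.2, [0, 0, -0.02], 0], [0.2, [0, 0, -0.04], 0], [0.2, [0, 0, -0.05], 0], [0.2, [0, 0, -0.03], 0], [0.2, [0, 0, 0], 0]]'

```text
time: 27.8
ee_pos: [0.5966, -0.0431, 0.2034]
eef_rot: [0.003, 0.0, 1.0, 0.0]
force: [-0.1, 0.5, -0.8]
width: 0.0703
grip_force: 0.0
```

apply_moves --motion '[[0.2, [0.0018, -0.0515, 0], 0], [0.2, [0.0018, -0.0515, 0], 0], [0.2, [0.0018, -0.0515, 0], 0], [0.2, [0.0018, -0.0515, 0], 0], [0.2, [0.0018, -0.0515, 0], 0], [0.2, [0.0018, -0.0515, 0], 0], [0.2, [0, 0, 0], 0], [0.2, [0, 0, 0], 0]]'

```text
time: 28.8
ee_pos: [0.5832, -0.3522, 0.199]
eef_rot: [-0.001, 0.001, 1.0, 0.0]
force: [0.4, 0.5, 0.3]
width: 0.0698
grip_force: 0.0
```

Run:
```python
from h import *
w=manip.capture("wrist");s=manip.capture("scene");t=manip.capture("top")
print(manip.get_state()["ee_pos"])
for q in(w,s): find(q,"canister")
print("can",[rimfit(q,(.585,-.352),(.015,),.12,.012) for q in(w,s)])
print("yellow",[rimfit(q,(.5955,-.0435),(.0255,.023),.113,.012) for q in(s,t)],"purple",[rimfit(q,(.5955,-.0435),(.0345,.032),.08,.012) for q in(s,t)])
cv2.imwrite("pics/a12.png",np.hstack([w["frame"][:,100:460,::-1],cv2.resize(s["frame"][170:310,230:370,::-1],(420,420))]))
```

```text
[ 0.58403575 -0.35113673  0.20022599]
canister 0.82 net [258. 166. 298. 226.] mask [258. 166. 298. 226.] xy [ 0.5838 -0.3517] res [ 1.2  0.4 -1.2 -0.3]
canister 0.77 net [193. 291. 221. 337.] mask [193. 291. 221. 337.] xy [ 0.5824 -0.347 ] res [ 2.7 -0.1 -2.9  0.2]
can [array([78.9659,  0.585 , -0.3525]), array([104.6056,   0.587 ,  -0.351 ])]
yellow [array([ 8.06873e+01,  5.90500e-01, -3.25000e-02]), array([ 9.39944e+01,  5.92500e-01, -4.45000e-02])] purple [array([ 7.0705e+01,  5.9450e-01, -4.3500e-02]), array([ 9.53594e+01,  5.81500e-01, -4.35000e-02])]
```

View pics/a12.png

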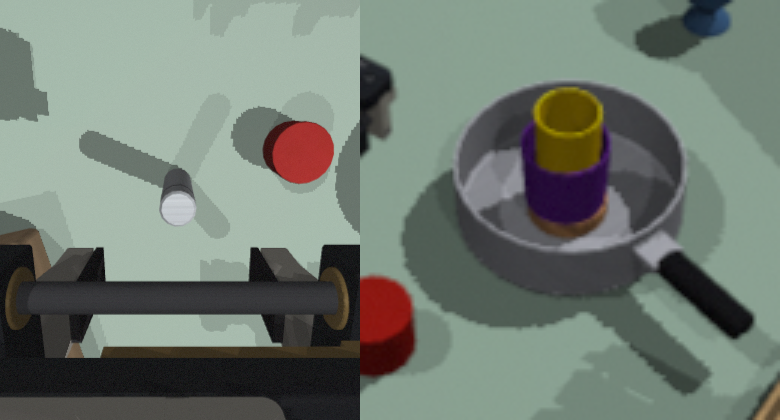

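The yellow mug stands upright inside the purple one (crop (568,130)). The canister top is at crop (178,208), centred between the fingers.

apply_moves --motion '[[0.2, [-0.0005, -0.0005, 0.04], 0], [0.2, [0, 0, 0.04], 0], [0.2, [0, 0, 0.03], 0], [0.2, [0, 0, 0.024], 0], [0.2, [0, 0, 0], 0], [1, [0, 0, 0], 0], [1, [0, 0, 0], 0], [1, [0, 0, 0], 0], [1, [0, 0, 0], 0], [1, [0, 0, 0], 0]]' --squeeze 15

```text
time: 30.3
ee_pos: [0.5845, -0.3528, 0.0666]
eef_rot: [0.0, 0.001, 1.0, -0.0]
force: [-0.2, 0.2, 1.1]
width: 0.0294
grip_force: 15.0
```

apply_moves --motion '[[1, [0, 0, 0], 0], [1, [0, 0, 0], 0]]'

```text
time: 30.55
ee_pos: [0.5845, -0.3528, 0.0666]
eef_rot: [0.0, 0.001, 1.0, -0.0]
force: [0.1, 1.3, 1.8]
width: 0.0291
grip_force: 15.0
```

apply_moves --motion '[[1, [0, 0, -0.05], 0], [1, [0, 0, -0.05], 0], [1, [0, 0, -0.05], 0], [1, [-0.0018, 0.0516, 0], 0], [1, [-0.0018, 0.0516, 0], 0], [1, [-0.0018, 0.0516, 0], 0], [1, [-0.0018, 0.0516, 0], 0], [1, [-0.0018, 0.0516, 0], 0], [1, [-0.0018, 0.0516, 0], 0], [1, [0, 0, 0], 0]]'

```text
time: 31.8
ee_pos: [0.5955, -0.04, 0.2162]
eef_rot: [-0.0, -0.001, 1.0, 0.0]
force: [0.3, -0.3, 0.0]
width: 0.0295
grip_force: 15.0
```

Run:
```python
from h import *
w=manip.capture("wrist");s=manip.capture("scene")
st=manip.get_state();T=st["ee_pos"];print(T,st["width"],st["grip_force"])
pr=[(.0255,.113)]
for q,u in((w,[0,1,2]),(s,[0,2])):
    m=cv2.inRange(cv2.cvtColor(q["frame"],cv2.COLOR_RGB2HSV),*HSV["yellow_mug"]);n,_,S,_=cv2.connectedComponentsWithStats(m);i=1+S[1:,4].argmax();x,y,W,h=S[i,:4];b=np.array([x,y,x+W,y+h])
    r=least_squares(lambda p:(box(sil(q,*p,pr))-b)[u],[.595,-.043]);print(b,r.x.round(4),r.fun.round(1))
print(rimfit(w,(.595,-.0435),(.0255,.023),.113,.01,lim=245))
for q in(w,s):
    print("can rect",[np.round(r["rect"]).tolist() for r in manip.look_for(q,"canister")[:1]],"model",box(sil(q,*T[:2],[(.015,T[2]-.0663),(.015,T[2]+.0537)])).round())
```

```text
[ 0.59537613 -0.04255349  0.21614819] 0.029495137579956313 14.990771126467735
[244 159 301 218] [ 0.5865 -0.044 ] [-1.5  0.1  1.5]
[288 199 311 227] [ 0.6    -0.0461] [0. 0.]
[ 1.02311e+02  5.95000e-01 -4.30000e-02]
can rect [[244.0, 192.0, 310.0, 314.0]] model [236. 192. 306. 318.]
can rect [[291.0, 146.0, 309.0, 196.0]] model [292. 148. 307. 200.]
```

apply_moves --motion '[[1, [0, 0, 0.03], 0], [1, [0, 0, 0.03], 0], [1, [0, 0, 0.03], 0], [1, [0, 0, 0.015], 0], [1, [0, 0, 0.01], 0], [1, [0, 0, 0], 0], [1, [0, 0, 0], 0]]'

```text
time: 32.88
ee_pos: [0.5963, -0.0431, 0.1024]
eef_rot: [0.001, 0.001, 1.0, 0.0]
force: [0.6, 0.4, -0.2]
width: 0.0296
grip_force: 15.0
```

apply_moves --motion '[[1, [0.0005, 0, 0.004], 0], [1, [0, 0, 0.003], 0], [1, [0, 0, 0.001], 0], [1, [0, 0, 0], 0], [1, [0, 0, 0], 0]]'

```text
time: 33.5
ee_pos: [0.5951, -0.0431, 0.0934]
eef_rot: [0.0, 0.001, 1.0, -0.0]
force: [-0.2, -0.7, -1.4]
width: 0.0294
grip_force: 15.0
```

apply_moves --motion '[[1, [0, 0, 0.001], 0], [1, [0, 0, 0], 0], [0.4, [0, 0, 0], 0], [0.4, [0, 0, 0], 0], [0.4, [0, 0, 0], 0], [0.4, [0, 0, -0.015], 0], [0.4, [0, 0, -0.03], 0], [0.4, [0, 0, -0.05], 0], [0.4, [0, 0, -0.04], 0]]'

```text
time: 34.62
ee_pos: [0.5955, -0.0433, 0.2307]
eef_rot: [0.001, 0.001, 1.0, 0.0]
force: [0.8, 1.2, -0.5]
width: 0.0526
grip_force: 0.0
```

apply_moves --motion '[[0.4, [0.02, -0.05, 0], 0], [0.4, [0.02, -0.05, 0], 0], [0.4, [0.02, -0.05, 0], 0], [0.4, [0, 0, 0], 0], [0.4, [0, 0, 0], 0]]'

```text
time: 35.25
ee_pos: [0.535, -0.1933, 0.2283]
eef_rot: [0.001, 0.001, 1.0, -0.0]
force: [0.2, 0.3, 0.2]
width: 0.0527
grip_force: 0.0
```

Run:
```python
from h import *
s=manip.capture("scene");w=manip.capture("wrist");t=manip.capture("top");print(manip.get_state()["ee_pos"])
for n,q in(("s",s),("w",w),("t",t)):
    r=manip.look_for(q,"canister")[:2];print(n,[(round(i["p"],2),np.round(i["rect"]).tolist()) for i in r],"model can",box(sil(q,.595,-.043,[(.015,.026),(.015,.146)])).round(), "visible part from rim", proj(q,(.595,-.043,.113)).round())
print("can",rimfit(s,(.595,-.043),(.015,),.146,.012),"yel",rimfit(s,(.595,-.043),(.0255,.023),.113,.008),"pan",rimfit(s,(.596,-.043),span=.008))
for k in("yellow_mug","purple_mug"):
    m=cv2.inRange(cv2.cvtColor(s["frame"],cv2.COLOR_RGB2HSV),*HSV[k]);n,_,S,_=cv2.connectedComponentsWithStats(m);i=1+S[1:,4].argmax();x,y,W,h=S[i,:4]
    z=.023 if k[0]=="y" else .02
    print(k,[x,y,x+W,y+h],"model",box(sil(s,.595,-.043,[(r,q+z) for r,q in PR[k]])).round())
for k in("red_tin",): find(s,k)
```

```text
[ 0.53534253 -0.19225126  0.22763197]
s [(0.59, [290.0, 189.0, 308.0, 213.0])] model can [292. 192. 305. 238.] visible part from rim [298. 207.]
w [] model can [392. 216. 473. 290.] visible part from rim [438. 258.]
t [(0.3, [357.0, 195.0, 383.0, 219.0])] model can [286. 162. 302. 190.] visible part from rim [294. 173.]
can [ 8.65195e+01  5.98000e-01 -4.20000e-02] yel [ 6.46899e+01  5.93500e-01 -4.50000e-02] pan [ 1.093921e+02  5.965000e-01 -4.150000e-02]
yellow_mug [np.int32(288), np.int32(201), np.int32(311), np.int32(227)] model [287. 199. 310. 242.]
purple_mug [np.int32(284), np.int32(210), np.int32(313), np.int32(245)] model [283. 207. 314. 245.]
red_tin 0.68 net [219. 260. 250. 294.] mask [220 262 248 291] xy [ 0.5468 -0.2233] res [-0.8 -2.9  0.8  2.7]
```

```bash
python3 -c "
from workcell import manip
print(manip.finish_job())"
```

```text
the job is handed in; nothing more can be done
None
```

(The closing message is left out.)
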